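# Grease, load and lock the can press

### The arm

A 6-joint arm with a two-finger parallel gripper is mounted at the origin on the work surface. World frame = base frame: x ahead of the robot, y to its left, z up, the work surface at z = 0. Lengths are in m, angles in rad, forces in N, time in s.
With the tool pointing down it reaches from about 0.375 to 0.9 m from the base axis. Payload 3.1 kg.
Tool frame: the origin (TCP) lies between the finger pads; the fingertips stand 22 mm ahead of it and the grasp point (between the pads) lies 3 mm ahead of it; z points along the fingers, y is the line along which they close (so a half turn about z gives the same grasp; the last joint's range is limited). The gripper opens to 87 mm and grips with 3 to 60 N. Pads are 19 mm wide; open, the fingers measure 117 mm over their backs; the gripper's body (75 mm by 190 mm) begins 51 mm behind the grasp point.
Start: joints at [1.022, 0.527, 1.433, -0, 1.181, -0.178], TCP at [0.226, 0.583, 0.245] pointing down, gripper open.
Joint ranges: [-3.08, 3.08], [-0.75, 2.2], [0.22, 2.44], [-1.43, 4.57], [0, 2.65], [-2.85, 2.85]. Speed limits (rad/s): [2.79, 2.79, 3.14, 3.14, 3.14, 3.14].

### API

Orientations are given as a unit quaternion [x, y, z, w].
In Python, from rig import get_obs, camera, get_calibration, hand_in, cut_out gives the robot as it stands.
- The arm moves only by the shell command python3 -m inch 'ROWS' [OPENING] [FORCE]. ROWS is JSON, one flat list of numbers, 6 for each row, row after row: the shift along the tool's x, y, z scaled (see below), then the turn, a rotation vector about the tool's x, y, z scaled (see below). A call has 1 to 20 rows; each row is the pose to reach, as a shift and turn from the pose commanded when the call began, along the tool's axes at that moment; what a row does not reach only later rows make up. The controller multiplies each number of a shift by 0.08 m and each number of a turn by 90 degrees. A row lasts 1/12 s, in which the tool goes at most 41.7 mm and 7.16 degrees, less where a joint would pass 70% of its speed; a pose out of reach is approached as far as the arm can. A call with a number of a shift or a turn outside -1 to 1 is refused whole. A call with a gripper value outside its range is refused whole. OPENING is the finger opening in mm, from 0 to 87, set as the call begins (- or left out, the last holds). The fingers move at their own pace and stop on an object; FORCE is the grip in N (left out, the last holds). Time passes only in rows, so rows that repeat a pose let the fingers close. It gives the time, the measured TCP pose, the force, the opening and the grip force at its end, in the units of the state.
- get_obs(): the state, without advancing time (a new reading comes with each control period).
- camera(name): name is "scene" or "top"; returns the picture (400x640x3 uint8, red, green, blue); there is no depth.
- get_calibration(name): a dict with "vertical_fov" (degrees; the focal length in pixels is half the picture's height over the tangent of half this angle, whatever the lens; pixels are square), "cx", "cy" (the principal point, pixels), "T" (4x4, takes a point from camera to world coordinates). Camera axes: x right, y down, z forward; pixel columns grow to the right and rows downward; lengths in m; the calibration is good to about 2 mm. A picture is of the moment at which its call begins. get_calibration takes no time and is no camera call.
- hand_in(): hands the job in; it is judged then, once.
Trained networks look in the newest picture that a camera, given by its name, has taken for a name from the list of things; names that differ only in an ending like _2 or _b are one class to them, and where a whole thing is asked for, a point or a joint stands for the part that bears it (a point fixed in the world has none). Each returns a list of dicts, best first, with "conf" (0 to 1); they miss things now and then, are a little off and sometimes report something else, mostly with a low value. They report only what shows in the picture. A call takes as long as a camera call. They do not tell look-alikes from the thing itself.
- cut_out(camera, thing): "region" (400x640 bool, what is visible of it) and "bbox" ([left, top, right, bottom] in pixels, round what is visible of it).
The state is a dict: "time": time; "q": joint angles; "joint_velocities": joint speeds; "joint_torque": joint torques, N m; "position": TCP position; "tool_rot": TCP orientation; "ft_force": force on the tool from outside, world axes, zero at the start; "moment": the same for the moment, N m; "grip_width": finger opening in m; "grip_force": force on a finger pad.
Only numpy, scipy, OpenCV 4.12 (cv2) and the standard library are available. Lean on these libraries where they do the work, as an engineer would, in place of code of your own. Each camera call takes 0.05 s, during which the arm holds its last target. There are 200 camera calls.

### The job

Get the can press ready. First dip the bristle end of the stubby brush into the mouth of the terracotta pot, then dab it on the middle of the empty feed tray's floor and stand it upright back on its tile; after the dab, lay every flattened can in the feed tray, and only then throw all four levers fully over, away from the robot. The levers are interlocked and free one another in an order that differs every time and is not marked, so feel which one gives; leave the other things on the bench, and the pot, where they are.

Things in the scene. Friction and masses are not known exactly. Their poses are not given: they have to be found in the camera images.
- tray: feed tray of the press: fixed open steel tray, 160 mm (x) by 270 mm (y) outside, walls 5 mm thick and 40 mm high over the bench, floor 5 mm thick; origin at the centre of its underside, on the bench
- tray_mid (a point): centre of the feed tray's inner floor (5 mm above the bench), where the brush is to be dabbed
- frame: lever frame: fixed grey block 130 (x) by 280 (y) by 60 mm high, origin at the centre of its underside; four levers at y = +105 (lever1), +35, -35, -105 mm (lever4) swing in its x-z plane. A hidden lock frees one first and each next only once the one before is fully over; the order is drawn anew each start. Levers and grips reach up to 187 mm above the bench
- lever1 (a joint): hinge of the leftmost lever: 0 = leaning 0.4 rad towards the robot (start), 0.8 = fully thrown, leaning 0.4 rad away from the robot (towards the frame's +x). Pivots 60 mm above the bench on the frame's line x = -0.015 m. Stays where it is left; a free lever needs about 3 N at the grip all the way. A blocked one gives about 0.05 rad, then stops dead
- lever2 (a joint): hinge of the left middle lever: 0 = leaning 0.4 rad towards the robot (start), 0.8 = fully thrown, leaning 0.4 rad away from the robot (towards the frame's +x). Pivots 60 mm above the bench on the frame's line x = -0.015 m. Stays where it is left; a free lever needs about 3 N at the grip all the way. A blocked one gives about 0.05 rad, then stops dead
- lever3 (a joint): hinge of the right middle lever: 0 = leaning 0.4 rad towards the robot (start), 0.8 = fully thrown, leaning 0.4 rad away from the robot (towards the frame's +x). Pivots 60 mm above the bench on the frame's line x = -0.015 m. Stays where it is left; a free lever needs about 3 N at the grip all the way. A blocked one gives about 0.05 rad, then stops dead
- lever4 (a joint): hinge of the rightmost lever: 0 = leaning 0.4 rad towards the robot (start), 0.8 = fully thrown, leaning 0.4 rad away from the robot (towards the frame's +x). Pivots 60 mm above the bench on the frame's line x = -0.015 m. Stays where it is left; a free lever needs about 3 N at the grip all the way. A blocked one gives about 0.05 rad, then stops dead
- grip1 (a point): middle of the leftmost lever's black grip, 94 mm from its pivot; the grip is a round-ended bar 26 mm thick and about 63 mm long along the lever, on a 12 mm steel rod; its axes turn with the lever
- grip2 (a point): middle of the left middle lever's black grip, 94 mm from its pivot; the grip is a round-ended bar 26 mm thick and about 63 mm long along the lever, on a 12 mm steel rod; its axes turn with the lever
- grip3 (a point): middle of the right middle lever's black grip, 94 mm from its pivot; the grip is a round-ended bar 26 mm thick and about 63 mm long along the lever, on a 12 mm steel rod; its axes turn with the lever
- grip4 (a point): middle of the rightmost lever's black grip, 94 mm from its pivot; the grip is a round-ended bar 26 mm thick and about 63 mm long along the lever, on a 12 mm steel rod; its axes turn with the lever
- can1: flattened aluminium drink can lying flat: 115 mm long along its x, 60 mm wide (y) over the folded ends, waist 46 mm wide over the middle 80 mm, 24 mm thick; origin at the centre of its underside. 2 or 3 of the three cans are present (None if absent)
- can2: flattened aluminium drink can lying flat: 115 mm long along its x, 60 mm wide (y) over the folded ends, waist 46 mm wide over the middle 80 mm, 24 mm thick; origin at the centre of its underside. 2 or 3 of the three cans are present (None if absent)
- can3: flattened aluminium drink can lying flat: 115 mm long along its x, 60 mm wide (y) over the folded ends, waist 46 mm wide over the middle 80 mm, 24 mm thick; origin at the centre of its underside. 2 or 3 of the three cans are present (None if absent)
- brush: stubby round brush standing upright on its flat bristle end, 138 mm tall, 0.12 kg: black bristles 46 mm across at the flat end, 40 mm high, steel ferrule up to 56 mm, flat-sided wooden handle from 66 to 138 mm, 22 mm thick along its x and 36 mm wide along its y; origin at the centre of the flat bristle end, z up the handle
- tile: fixed ceramic tile 100 by 100 by 8 mm on which the brush stands; origin at the centre of its underside
- pot: small loose terracotta flowerpot, open at the top, mouth 94 mm across outside, wall 4 mm, 80 mm high and narrower below; origin at the centre of its underside
- pot_rim (a point): centre of the pot's mouth, 80 mm above the pot's underside
- jar: bystander: closed glass jar 76 mm across, 110 mm high
- cap: bystander: white plastic bottle cap 38 mm across, 14 mm high, between the tray and the lever frame
- screwdriver: bystander: screwdriver lying at the far right
- paint_tin: bystander: aluminium tin 90 mm across, 100 mm high
- wrench: bystander: wrench lying at the far left
- oil_bottle: bystander: grey plastic bottle 66 mm across, 170 mm high
Things that resemble listed ones, but are neither listed nor needed, are in the scene too. Leave any pink or red look-alike of the brush alone.

How it is judged:
By the outcome, as a careful person would: the job done as asked, in the order asked, and still so for the second after the job is handed in, with the robot touching nothing.
Of can1, can2, can3 only 2 to 3 are there at a start; the rules pass over those that are not, and their reading is None.
At some moment in a run one of can1, can2, can3 may be knocked a few centimetres aside while the robot is not near it.
It also fails if it takes over 210 s, if anything falls off the work surface, if the arm or the gripper's body presses on something with over 40 N, if the wrist force passes 120 N, or if a joint passes its speed limit or range.

## Working session

There is one attempt and no reset: what is moved stays moved. The work goes in short steps, Python scripts to look and compute and a shell command to move; the robot and the scene stay as the last step left them, time stands still between calls to the robot, and variables do not carry over. Pictures are saved under pics/ and viewed, at most 14 in all, crops included, and the job is handed in when it is done.

```bash
mkdir -p pics; ls; python3 - <<'E'
from rig import *
import cv2,numpy as np
for n in("scene","top"):
    c=get_calibration(n);print(n,c["vertical_fov"],c["cx"],c["cy"],{k:v for k,v in c.items() if k not in("T",)});print(np.round(c["T"],4))
    im=camera(n);cv2.imwrite(f"pics/{n}0.png",cv2.cvtColor(im,cv2.COLOR_RGB2BGR))
o=get_obs();print(o)
E
```

```text
pics
scene 47.30610870223303 327.40686138142974 197.9432722594606 {'vertical_fov': 47.30610870223303, 'cx': 327.40686138142974, 'cy': 197.9432722594606}
[[-0.5095  0.5166 -0.6881  1.6414]
 [ 0.8604  0.2957 -0.4151  0.653 ]
 [-0.0109 -0.8036 -0.5951  1.0524]
 [ 0.      0.      0.      1.    ]]
top 43.19179535046462 327.2731652936031 203.2908028722884 {'vertical_fov': 43.19179535046462, 'cx': 327.2731652936031, 'cy': 203.2908028722884}
[[ 0.0247 -0.9834  0.1797  0.3029]
 [-0.9996 -0.0267 -0.0092 -0.0041]
 [ 0.0138 -0.1794 -0.9837  1.4604]
 [ 0.      0.      0.      1.    ]]
{'time': 0.1, 'q': array([ 1.02254296e+00,  5.28369520e-01,  1.43373246e+00, -3.95020168e-05,
        1.18143951e+00, -1.78508944e-01]), 'joint_velocities': array([ 0.00178386, -0.00140756, -0.00245951, -0.00067833, -0.00218417,
        0.00029971]), 'joint_torque': array([-5.22192186e-04, -4.40986776e+01, -1.77150840e+01,  6.34365133e-02,
        5.33846312e-02, -6.44284455e-05]), 'position': array([0.22552637, 0.58224007, 0.243685  ]), 'tool_rot': array([ 1.83813450e-01,  9.82960663e-01, -9.17279114e-04, -3.29270429e-04]), 'ft_force': array([-0.28599706, -0.65171026,  0.00369005]), 'moment': array([-0.00456028, -0.0136773 ,  0.00845881]), 'grip_force': 0.0, 'grip_width': 0.0868931343985546}
```

View pics/scene0.png

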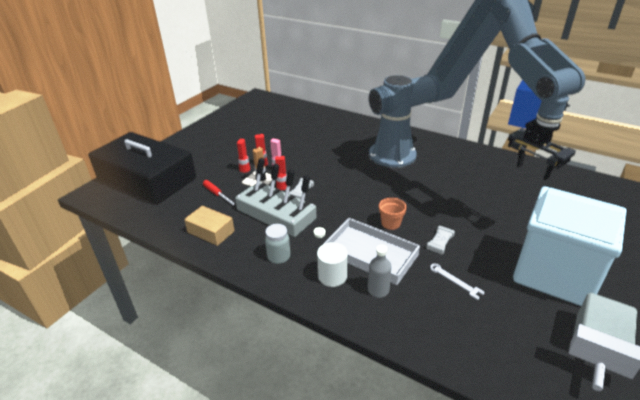

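View pics/top0.png

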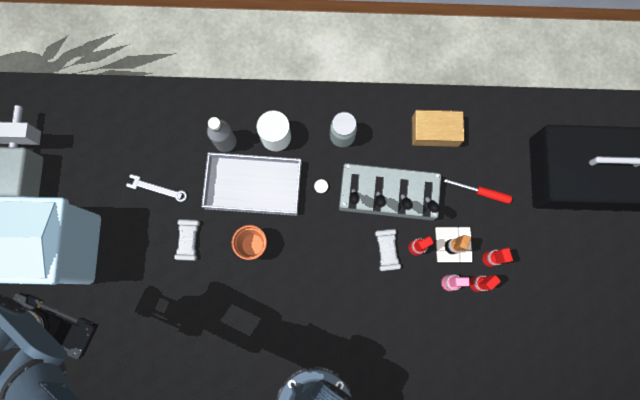

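The scene picture shows the frame, tray, pot and one can near (441,239), with red and pink brushes near (260,155). The top view shows the tray (252,184), pot (249,242), cans (187,240) and (388,250), frame (390,190) and cap (321,186). Brush candidates in the top view are the wooden one on the tile (458,243), red ones at (420,245), (497,257) and (485,283), and pink at (455,283). Only the wooden one on the tile fits, so I'll confirm it in a crop.

```bash
cat > h.py <<'E'
from rig import *
import cv2,numpy as np
from scipy.spatial.transform import Rotation as R
def cal(n):
    c=get_calibration(n);f=200/np.tan(np.radians(c["vertical_fov"]/2));return f,c["cx"],c["cy"],np.array(c["T"])
def w(n,uv,z):
    f,cx,cy,T=cal(n);uv=np.atleast_2d(uv).astype(float)
    d=np.c_[(uv[:,0]-cx)/f,(uv[:,1]-cy)/f,np.ones(len(uv))]@T[:3,:3].T
    return T[:3,3]+d*((z-T[2,3])/d[:,2])[:,None]
def px(n,P):
    f,cx,cy,T=cal(n);q=(np.atleast_2d(P)-T[:3,3])@T[:3,:3]
    return q[:,:2]/q[:,2:]*f+[cx,cy]
def rect(m):
    c=max(cv2.findContours(m.astype(np.uint8),0,1)[0],key=cv2.contourArea);return c[:,0]
def tool(P,yaw=None,q0=None):
    "shift/turn numbers taking the present tool to P with tool down, fingers closing line at world yaw"
    o=get_obs();r=R.from_quat(o["tool_rot"]);s=r.inv().apply(np.array(P)-o["position"])/.08
    if yaw is None: t=np.zeros(3)
    else:
        best=None
        for k in(0,np.pi):
            y=np.array([np.cos(yaw+k),np.sin(yaw+k),0]);z=np.array([0,0,-1.]);g=R.from_matrix(np.c_[np.cross(y,z),y,z])
            v=(r.inv()*g).as_rotvec()
            if best is None or np.linalg.norm(v)<np.linalg.norm(best):best=v
        t=best/(np.pi/2)
    return np.round(s,3),np.round(t,3)
def toolz(): 
    o=get_obs();return R.from_quat(o["tool_rot"]).as_matrix()
E
python3 - <<'E'
from h import *
im=camera("top");camera("scene")
cv2.imwrite("pics/crop1.png",cv2.resize(cv2.cvtColor(im[210:310,330:530],cv2.COLOR_RGB2BGR),None,fx=4,fy=4,interpolation=2))
Z=dict(tray=.04,frame=.06,can1=.02,brush=.138,tile=.008,pot=.08,cap=.014,grip1=.14)
for k,z in Z.items():
    for d in cut_out("top",k)[:7]:
        if d["conf"]<.3: continue
        c=rect(d["region"]);W=w("top",c,z)[:,:2].astype(np.float32);b=cv2.minAreaRect(W*1000)
        print(k,round(d["conf"],2),[round(x) for x in d["bbox"]],np.round(b[0]),np.round(b[1]),round(b[2],1))
    for d in cut_out("scene",k)[:7]: 
        if d["conf"]>.3: print("   scene",k,round(d["conf"],2),[round(x) for x in d["bbox"]])
E
```

```text
tray 0.7 [200, 152, 300, 216] [613. 201.] [273. 168.] 87.5
tray 0.49 [259, 110, 290, 154] [777. 146.] [123.  97.] 2.2
tray 0.3 [232, 228, 265, 261] [445. 199.] [93. 98.] 1.5
   scene tray 0.67 [324, 215, 419, 282]
   scene tray 0.46 [267, 165, 279, 196]
frame 0.92 [339, 168, 443, 218] [ 597. -194.] [279. 137.] 85.3
frame 0.66 [349, 191, 356, 205] [580. -95.] [37. 23.] 0.9
   scene frame 0.71 [237, 154, 318, 236]
can1 0.82 [174, 222, 200, 260] [449. 378.] [115.  61.] 1.1
can1 0.76 [372, 231, 401, 270] [ 436. -192.] [115.  59.] 8.1
   scene can1 0.9 [427, 226, 457, 256]
   scene can1 0.49 [288, 180, 314, 200]
brush 0.84 [443, 275, 471, 293] [ 343. -354.] [36. 66.] 1.4
brush 0.71 [470, 276, 499, 290] [ 345. -430.] [39. 78.] 5.5
brush 0.69 [445, 232, 469, 255] [ 444. -362.] [41. 75.] 24.9
brush 0.61 [482, 249, 513, 265] [ 413. -464.] [39. 75.] 17.0
brush 0.51 [408, 238, 434, 259] [ 442. -263.] [41. 63.] 42.5
   scene brush 0.78 [253, 151, 267, 181]
   scene brush 0.71 [278, 159, 287, 192]
   scene brush 0.69 [272, 139, 282, 166]
   scene brush 0.49 [236, 136, 247, 170]
   scene brush 0.43 [257, 136, 265, 156]
   scene brush 0.33 [260, 154, 270, 189]
pot 0.97 [234, 228, 269, 260] [443. 194.] [92. 91.] 23.4
   scene pot 0.86 [380, 200, 405, 231]
cap 0.71 [375, 233, 401, 270] [ 437. -192.] [118.  61.] 8.6
cap 0.68 [318, 178, 327, 193] [618.   2.] [36. 35.] 1.6
cap 0.39 [438, 223, 473, 264] [ 457. -382.] [104.  99.] 89.5
   scene cap 0.45 [315, 229, 322, 239]
grip1 0.65 [348, 192, 355, 206] [565. -88.] [35. 24.] 1.0
grip1 0.62 [402, 196, 414, 212] [ 554. -229.] [40. 30.] 7.9
   scene grip1 0.65 [284, 163, 295, 201]
   scene grip1 0.61 [300, 177, 312, 206]
   scene grip1 0.59 [273, 165, 278, 188]
   scene grip1 0.43 [258, 159, 266, 190]
```

View pics/crop1.png

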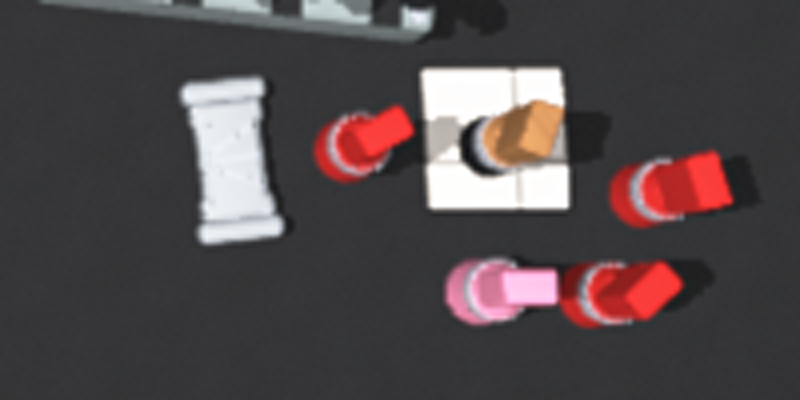

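The crop shows the wooden brush with black bristles and steel ferrule on the white tile, at crop pixel (510,135), which is full image (458,243). It matches the description and all the others are red or pink. Next I'll fit its pose, the frame and the tray.

```bash
cat >> h.py <<'E'
def box(x0,x1,y0,y1,z0,z1): return np.array([[a,b,c] for a in(x0,x1) for b in(y0,y1) for c in(z0,z1)],float)
def place(P,x,y,yaw,z=0):
    c,s=np.cos(yaw),np.sin(yaw);return np.c_[c*P[:,0]-s*P[:,1]+x,s*P[:,0]+c*P[:,1]+y,P[:,2]+z]
def sil(n,parts):
    m=np.zeros((1600,2560),np.uint8)
    for P in parts: cv2.fillConvexPoly(m,cv2.convexHull((px(n,P)*4+1.5).astype(np.float32)).round().astype(np.int32),1)
    return cv2.resize(m.astype(np.float32),(640,400),interpolation=cv2.INTER_AREA)
def fit(parts,masks,p0,z=0,span=(.02,.02,.5)):
    from scipy.optimize import minimize
    def cost(p):
        e=0
        for n,m in masks.items():
            s=sil(n,[place(P,p[0],p[1],p[2],z) for P in parts]);e+=np.abs(s-m).sum()/m.sum()
        return e
    best=None
    for a in(-1,0,1):
        q=np.array(p0,float);q[2]+=a*span[2]
        S=np.vstack([q]+[q+np.eye(3)[i]*span[i]*.5 for i in range(3)])
        r=minimize(cost,q,method="Nelder-Mead",options=dict(initial_simplex=S,xatol=1e-4,maxiter=150))
        if best is None or r.fun<best.fun:best=r
    return best.x,best.fun
CAN=[box(-.0575,-.04,-.03,.03,0,.024),box(-.0575,.0575,-.023,.023,0,.024),box(.04,.0575,-.03,.03,0,.024)]
E
python3 - <<'E'
from h import *
hd=[box(-.011,.011,-.018,.018,.066,.138)]
ms={}
for n,(u,v) in dict(top=(458,243),scene=(260,157)).items():
    im=camera(n);h=cv2.cvtColor(im,cv2.COLOR_RGB2HSV)
    m=(h[...,0]>8)&(h[...,0]<25)&(h[...,1]>70)&(h[...,2]>60)
    k=np.zeros_like(m);k[v-22:v+22,u-16:u+16]=1;m&=k;print(n,m.sum(),np.argwhere(m).mean(0));ms[n]=m.astype(float)
for s in(["top"],["scene"],["top","scene"]): print("brush",s,fit(hd,{n:ms[n] for n in s},[.455,-.375,.5],.008,(.02,.02,.6)))
def reg(n,k,i=0): return cut_out(n,k)[i]["region"].astype(float)
for n in("top","scene"):
    print("tray",n,fit([box(-.08,.08,-.135,.135,0,.04)],{n:reg(n,"tray")},[.615,.2,-.04],0,(.02,.02,.1)))
    print("tile",n,[fit([box(-.05,.05,-.05,.05,0,.008)],{n:d["region"].astype(float)},[.457,-.382,0],0,(.02,.02,.1)) for d in cut_out(n,"tile")[:1]])
fr=[box(-.065,.065,-.14,.14,0,.06)]
for y in(-.105,-.035,.035,.105):
    for t in(.013,): 
        d=np.array([-np.sin(.4),0,np.cos(.4)]);p0=np.array([-.015,y,.06])
        g=box(-.011,.011,-.011,.011,-.011,.011); fr.append(np.r_[p0+d*.0755+g,p0+d*.1125+g])
for n in("top","scene"): print("frame",n,fit(fr,{n:reg(n,"frame")},[.6,-.193,-.08],0,(.02,.02,.1)))
E
```

```text
top 240 [242.9375     460.57916667]
scene 153 [155.20261438 257.13071895]
brush ['top'] (array([ 0.45106119, -0.37752398,  1.00239414]), np.float64(0.171875))
brush ['scene'] (array([ 0.44928461, -0.3863338 ,  0.82704659]), np.float64(0.3525326797385621))
brush ['top', 'scene'] (array([ 0.45302116, -0.38190836,  0.88463705]), np.float64(0.6541207107843137))
tray top (array([ 0.61688127,  0.20114037, -0.04166898]), np.float64(0.017401823934487252))
tile top [(array([ 0.45858305, -0.38559569,  0.03027545]), np.float64(0.45256888633754305))]
tray scene (array([ 0.61503752,  0.20006271, -0.05057532]), np.float64(0.3291757542711741))
tile scene [(array([ 0.45872936, -0.39481539,  0.02311439]), np.float64(1.6764455782312926))]
frame top (array([ 0.60303371, -0.19572618, -0.07451843]), np.float64(0.03967741935483871))
frame scene (array([ 0.60057159, -0.20025684, -0.10350176]), np.float64(0.18988500851788756))
```

```bash
python3 - <<'E'
from h import *
print(np.round(toolz(),3))
print(tool([.45,.35,.245]),tool([.451,-.378,.245],1.0))
E
```

```text
[[-0.932  0.361 -0.   ]
 [ 0.361  0.932  0.   ]
 [ 0.    -0.    -1.   ]]
(array([-3.664, -1.7  , -0.006]), array([0., 0., 0.])) (array([-6.965e+00, -1.018e+01, -6.000e-03]), array([-0.   , -0.   ,  0.128]))
```

```bash
for i in 1 2 3 4; do python3 -m inch '[-0.916,-0.425,0,0,0,0,-0.916,-0.425,0,0,0,0,-0.916,-0.425,0,0,0,0]' 87 25|tail -3; done; for i in 1 2 3; do python3 -m inch '[-0.367,-0.942,0,0,0,0,-0.367,-0.942,0,0,0,0,-0.367,-0.942,0,0,0,0]'|tail -2; done; python3 -c "
from h import *
print(get_obs()['position'],get_obs()['q'],get_obs()['time'])"
```

```text
ft_force: [-1.0, 0.0, 0.4]
grip_width: 0.0867
grip_force: 0.0
ft_force: [0.2, -0.0, -0.2]
grip_width: 0.0872
grip_force: 0.0
ft_force: [-0.2, 0.0, -0.1]
grip_width: 0.0871
grip_force: 0.0
ft_force: [0.4, -0.2, 0.5]
grip_width: 0.0869
grip_force: 0.0
grip_width: 0.0871
grip_force: 0.0
grip_width: 0.0867
grip_force: 0.0
grip_width: 0.0867
grip_force: 0.0
[0.45097431 0.10355159 0.2447379 ] [-0.0151254   0.31000128  1.82536074 -0.00267047  1.00583006 -1.20948857] 3.15
```

```bash
for i in 1 2 3 4 5 6; do python3 -m inch '[-0.367,-0.942,0,0,0,0,-0.367,-0.942,0,0,0,0,-0.367,-0.942,0,0,0,0]'|tail -1; done; python3 -m inch '[0,0,0,0,0,0.128,0,0,0,0,0,0.128,0,0,0,0,0,0.128]'; python3 - <<'E'
from h import *
print(tool([.451,-.378,.116],1.0))
im=camera("top");cv2.imwrite("pics/top1.png",cv2.cvtColor(im,cv2.COLOR_RGB2BGR))
for k in("can1",):
    for d in cut_out("top",k): print(d["conf"],d["bbox"])
E
```

```text
grip_force: 0.0
grip_force: 0.0
grip_force: 0.0
grip_force: 0.0
grip_force: 0.0
grip_force: 0.0
time: 4.9
position: [0.4524, -0.3763, 0.2443]
tool_rot: [0.282, 0.959, 0.001, -0.0]
ft_force: [0.1, 0.3, 0.4]
grip_width: 0.0871
grip_force: 0.0
(array([ 0.003, -0.03 ,  1.603]), array([ 0.001, -0.   , -0.001]))
0.82 [174.0, 221.3, 202.2, 260.0]
```

View pics/top1.png

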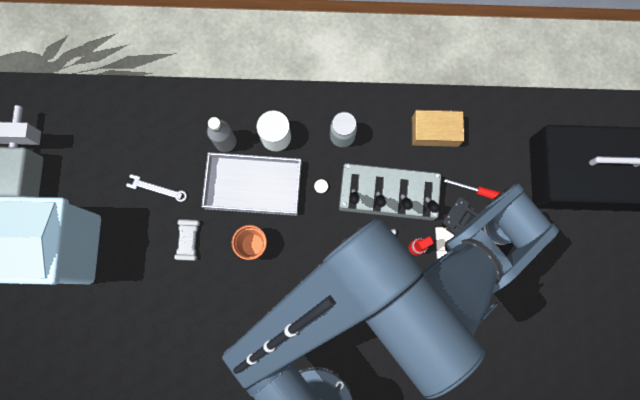

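No third can shows where the arm stood before, so there are two: (187,240), and (388,250), now under the arm. Next I descend and grip the brush.

```bash
python3 -m inch '[0,0,0.4,0,0,0,0,-0.03,0.8,0,0,0,0,-0.03,0.8,0,0,0]'|grep ft; python3 -m inch '[0,0,0.2,0,0,0,0,0,0.4,0,0,0,0,0,0.6,0,0,0,0,0,0.8,0,0,0,0,0,0.8,0,0,0]'|egrep 'ft|pos'; python3 -m inch '[0,0,0,0,0,0,0,0,0,0,0,0,0,0,0,0,0,0,0,0,0,0,0,0,0,0,0,0,0,0,0,0,0,0,0,0,0,0,0,0,0,0,0,0,0,0,0,0,0,0,0,0,0,0,0,0,0,0,0,0]' 0 25
```

```text
ft_force: [-0.9, 1.5, -0.9]
position: [0.4495, -0.3782, 0.115]
ft_force: [-0.1, 0.7, -1.3]
time: 6.5
position: [0.4499, -0.38, 0.1165]
tool_rot: [0.282, 0.96, -0.0, -0.0]
ft_force: [-0.4, -0.3, 0.9]
grip_width: 0.0285
grip_force: 0.2
```

```bash
python3 -m inch '[0,0,0,0,0,0,0,0,0,0,0,0,0,0,0,0,0,0,0,0,0,0,0,0,0,0,0,0,0,0,0,0,0,0,0,0]' 0 25; python3 -m inch '[0,0,-0.5,0,0,0,0,0,-1,0,0,0,0,0,-1,0,0,0,0,0,-1,0,0,0]'|egrep 'ft|grip'; python3 - <<'E'
from h import *
im=camera("scene");cv2.imwrite("pics/s1.png",cv2.resize(cv2.cvtColor(im[80:240,180:380],cv2.COLOR_RGB2BGR),None,fx=3.5,fy=3.5))
E
```

```text
time: 7.0
position: [0.4499, -0.3799, 0.1165]
tool_rot: [0.282, 0.96, 0.0, -0.0]
ft_force: [0.9, 0.2, 0.1]
grip_width: 0.022
grip_force: 24.5
ft_force: [-0.3, 0.1, -2.9]
grip_width: 0.0225
grip_force: 24.5
```

View pics/s1.png

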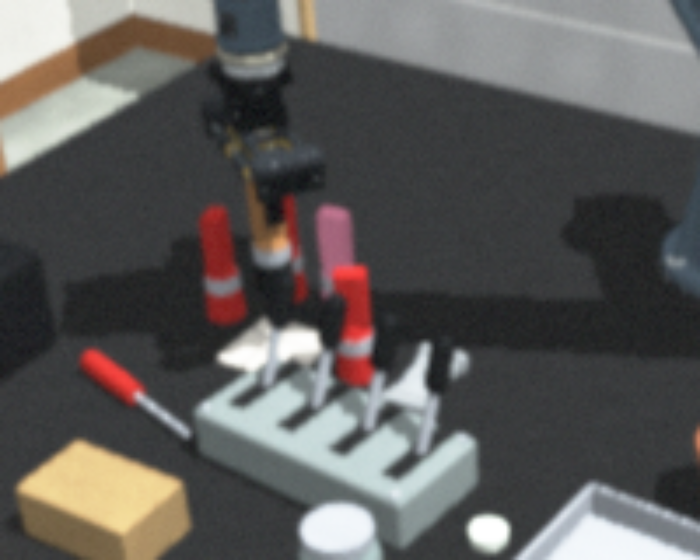

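Brush held upright, pads on the 22 mm sides. Now lift clear and go to the pot.

```bash
for i in 1 2; do python3 -m inch '[0,0,-0.5,0,0,0,0,0,-0.8,0,0,0,0,0,-0.8,0,0,0]'|egrep 'ft|pos'; done; python3 - <<'E'
from h import *
print(np.round(toolz(),3),tool([.445,.195,.32]))
E
```

```text
position: [0.4513, -0.3815, 0.2637]
ft_force: [1.5, -0.5, -1.4]
position: [0.4512, -0.3814, 0.3276]
ft_force: [1.0, -0.3, -1.1]
[[-0.842  0.54   0.004]
 [ 0.54   0.842 -0.005]
 [-0.006 -0.002 -1.   ]] (array([3.958, 6.021, 0.056]), array([0., 0., 0.]))
```

```bash
for i in 1 2 3 4 5 6 7 8; do python3 -m inch '[0.25,0.377,0,0,0,0,0.495,0.753,0,0,0,0,0.495,0.753,0,0,0,0]'|egrep 'grip_w'; done; python3 -m inch '[0,0,0,0,0,0,0,0,0,0,0,0]'; python3 - <<'E'
from h import *
print(tool([.445,.195,.155]))
camera("top")
d=cut_out("top","pot")[0];print(d["conf"],d["bbox"])
ms=[w("top",rect(d["region"]),.08)[:,:2].astype(np.float32)*1000];print(cv2.minAreaRect(ms[0]))
E
```

```text
grip_width: 0.0218
grip_width: 0.0221
grip_width: 0.0221
grip_width: 0.0219
grip_width: 0.022
grip_width: 0.0218
grip_width: 0.0221
grip_width: 0.0218
time: 10.05
position: [0.4434, 0.1957, 0.3233]
tool_rot: [0.281, 0.96, -0.001, -0.001]
ft_force: [-0.4, -0.3, -2.4]
grip_width: 0.022
grip_force: 24.9
(array([-0.025,  0.009,  2.103]), array([0., 0., 0.]))
0.49 [439.4, 227.8, 473.4, 265.4]
((448.4186096191406, -366.6452941894531), (93.52034759521484, 95.51556396484375), 1.517695665359497)
```

```bash
for i in 1 2 3; do python3 -m inch '[0,0,0.2,0,0,0,0,0,0.4,0,0,0,0,0,0.6,0,0,0,0,0,0.7,0,0,0,0,0,0.7,0,0,0]'|egrep 'pos|ft_'; done; python3 -m inch '[0,0,0,0,0,0,0,0,0,0,0,0,0,0,0,0,0,0,0,0,0,0,0,0,0,0,0,0,0,0,0,0,0,0,0,0]'; python3 - <<'E'
from h import *
im=camera("scene");cv2.imwrite("pics/s2.png",cv2.resize(cv2.cvtColor(im[130:270,310:470],cv2.COLOR_RGB2BGR),None,fx=4,fy=4))
E
```

```text
position: [0.4427, 0.1954, 0.2668]
ft_force: [-0.0, 0.2, -1.9]
position: [0.4432, 0.1962, 0.2116]
ft_force: [-0.1, -0.5, -0.9]
position: [0.4436, 0.1965, 0.156]
ft_force: [0.5, 0.6, -1.3]
time: 11.9
position: [0.4439, 0.1968, 0.157]
tool_rot: [0.282, 0.96, 0.0, 0.0]
ft_force: [-0.4, -0.2, -2.2]
grip_width: 0.0217
grip_force: 24.9
```

View pics/s2.png

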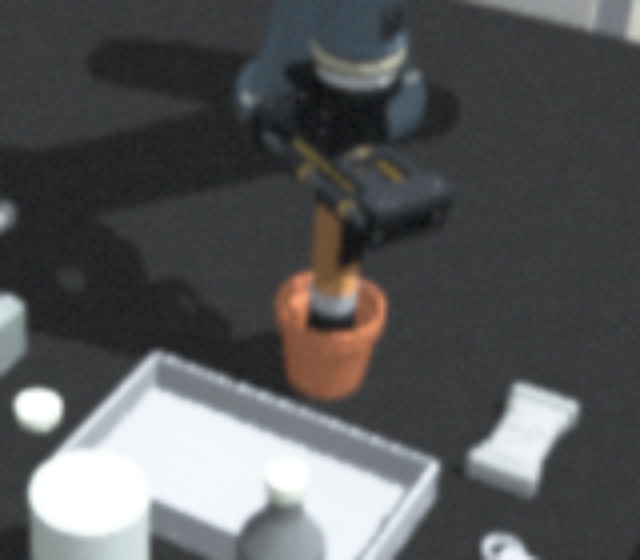

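The brush is dipped: ferrule at the rim (333,300 in the crop), bristles inside, pot unmoved. Up and over to the tray.

```bash
python3 -m inch '[0,0,-0.5,0,0,0,0,0,-1,0,0,0,0,0,-1,0,0,0]'|egrep 'ft_'; python3 -m inch '[0,0,-0.1,0,0,0,0,0,-0.1,0,0,0]'|egrep 'ft_';python3 - <<'E'
from h import *
print(np.round(toolz(),3),tool([.616,.201,.116]))
E
```

```text
ft_force: [1.0, -0.1, -1.2]
ft_force: [0.1, 0.7, -2.6]
[[-0.842  0.54   0.002]
 [ 0.54   0.842  0.   ]
 [-0.001  0.001 -1.   ]] (array([-1.78 ,  1.204,  1.623]), array([0., 0., 0.]))
```

```bash
for i in 1 2; do python3 -m inch '[-0.445,0.3,0,0,0,0,-0.89,0.602,0,0,0,0,-0.89,0.602,0,0,0,0,-0.89,0.602,0,0,0,0]'|egrep 'ft_'; done
python3 -m inch '[0,0,0.4,0,0,0,0,0,0.8,0,0,0,0,0,0.8,0,0,0]'|egrep 'ft_|pos'
python3 -m inch '[0,0,0.2,0,0,0,0,0,0.4,0,0,0,0,0,0.6,0,0,0,0,0,0.7,0,0,0,0,0,0.75,0,0,0,0,0,0.8,0,0,0]'|egrep 'ft_|pos'
python3 -m inch '[0,0,0.02,0,0,0,0,0,0.04,0,0,0,0,0,0.05,0,0,0]'|egrep 'ft_|pos'
```

```text
ft_force: [-0.3, 0.4, -1.6]
ft_force: [-0.1, -0.8, -1.4]
position: [0.6082, 0.2001, 0.1736]
ft_force: [-1.5, -0.1, -2.7]
position: [0.6152, 0.201, 0.1171]
ft_force: [1.0, -0.1, -1.3]
position: [0.6161, 0.201, 0.1134]
ft_force: [-0.5, -0.2, 2.4]
```

```bash
python3 -m inch '[0,0,0.015,0,0,0,0,0,0.015,0,0,0,0,0,0.015,0,0,0]'|egrep 'ft_|pos'
python3 -m inch '[0,0,-0.3,0,0,0,0,0,-1,0,0,0,0,0,-1,0,0,0,0,0,-1,0,0,0]'|egrep 'ft_|pos'
for i in 1 2; do python3 -m inch '[0,0,-0.5,0,0,0,0,0,-0.8,0,0,0,0,0,-0.8,0,0,0]'|egrep 'ft_'; done;python3 - <<'E'
from h import *
print(tool([.45,.05,.32]),tool([.4505,-.380,.32]))
E
```

```text
position: [0.6161, 0.201, 0.1134]
ft_force: [-1.9, -0.2, 5.9]
position: [0.6191, 0.2015, 0.1969]
ft_force: [0.4, -0.0, -1.1]
ft_force: [0.4, -0.8, -0.5]
ft_force: [1.2, -0.2, -0.2]
(array([ 0.746, -2.726,  0.024]), array([0., 0., 0.])) (array([-2.163, -7.245,  0.017]), array([0., 0., 0.]))
```

```bash
for i in 1 2 3; do python3 -m inch '[0.125,-0.455,0,0,0,0,0.249,-0.909,0,0,0,0,0.249,-0.909,0,0,0,0]'|egrep 'ft_'; done; for i in 1 2 3 4 5 6; do python3 -m inch '[-0.242,-0.376,0,0,0,0,-0.485,-0.753,0,0,0,0,-0.485,-0.753,0,0,0,0]'|egrep 'grip_w'; done; python3 -m inch '[0,0,0,0,0,0,0,0,0,0,0,0,0,0,0,0,0,0]';python3 - <<'E'
from h import *
print(tool([.4505,-.380,.1185]))
E
```

```text
ft_force: [-2.4, -0.7, -2.1]
ft_force: [-1.2, -0.2, -0.9]
ft_force: [-1.3, 0.7, -1.2]
grip_width: 0.0215
grip_width: 0.0218
grip_width: 0.0216
grip_width: 0.0219
grip_width: 0.022
grip_width: 0.0221
time: 17.62
position: [0.4481, -0.3785, 0.3184]
tool_rot: [0.281, 0.96, 0.001, -0.001]
ft_force: [0.1, -1.1, -1.0]
grip_width: 0.022
grip_force: 24.9
(array([-0.042, -0.003,  2.499]), array([0., 0., 0.]))
```

```bash
python3 -m inch '[-0.04,0,0.4,0,0,0,-0.04,0,0.85,0,0,0,-0.04,0,0.85,0,0,0]'|egrep 'ft_'
python3 -m inch '[0,0,0.4,0,0,0,0,0,0.85,0,0,0,0,0,0.85,0,0,0]'|egrep 'ft_'
python3 -m inch '[0,0,0.2,0,0,0,0,0,0.4,0,0,0,0,0,0.6,0,0,0,0,0,0.7,0,0,0,0,0,0.75,0,0,0,0,0,0.78,0,0,0,0,0,0.79,0,0,0]'|egrep 'ft_|pos'
python3 -m inch '[0,0,0.02,0,0,0,0,0,0.03,0,0,0,0,0,0.03,0,0,0]'|egrep 'ft_|pos'
```

```text
ft_force: [-0.3, 2.4, -2.3]
ft_force: [-1.0, 1.5, -2.5]
position: [0.4513, -0.3824, 0.1212]
ft_force: [-1.1, 0.2, -0.7]
position: [0.4509, -0.3823, 0.1182]
ft_force: [0.6, -0.9, -1.8]
```

```bash
python3 -m inch '[0,0,0.012,0,0,0,0,0,0.02,0,0,0,0,0,0.02,0,0,0,0,0,0.02,0,0,0]'|egrep 'ft_|pos'; python3 -m inch '[0,0,0.008,0,0,0,0,0,0.008,0,0,0,0,0,0.008,0,0,0]'|egrep 'ft_|pos'
```

```text
position: [0.4509, -0.3823, 0.1164]
ft_force: [-0.1, 0.3, 0.5]
position: [0.4509, -0.3823, 0.1164]
ft_force: [-0.4, 0.7, 4.5]
```

Contact with the tile. I'll release, rise and check.

```bash
python3 -m inch '[0,0,0,0,0,0,0,0,0,0,0,0,0,0,0,0,0,0,0,0,0,0,0,0,0,0,0,0,0,0,0,0,0,0,0,0,0,0,0,0,0,0,0,0,0,0,0,0,0,0,0,0,0,0]' 70|egrep 'grip_w'
python3 -m inch '[0,0,-0.2,0,0,0,0,0,-0.6,0,0,0,0,0,-1,0,0,0,0,0,-1,0,0,0]'|egrep 'ft_'
python3 -m inch '[0,0,-0.5,0,0,0,0,0,-0.6,0,0,0,0,0,-0.6,0,0,0]'|egrep 'ft_|pos'
python3 - <<'E'
from h import *
print(np.round(toolz(),2),tool([.436,-.05,.245]))
im=camera("scene");cv2.imwrite("pics/s3.png",cv2.resize(cv2.cvtColor(im[110:250,190:350],cv2.COLOR_RGB2BGR),None,fx=4,fy=4))
E
```

```text
grip_width: 0.068
ft_force: [-0.0, 0.0, -0.4]
position: [0.4522, -0.3837, 0.2467]
ft_force: [0.2, -0.1, 0.3]
[[-0.84  0.54  0.  ]
 [ 0.54  0.84 -0.01]
 [-0.01 -0.   -1.  ]] (array([ 2.424,  3.401, -0.005]), array([0., 0., 0.]))
```

View pics/s3.png

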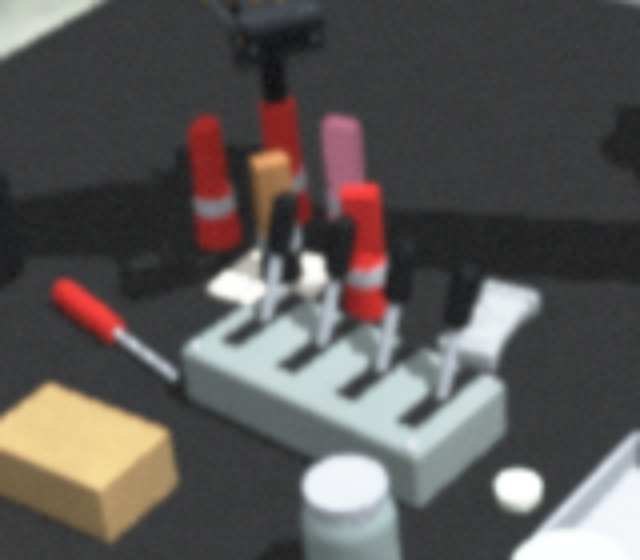

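The brush stands upright on its tile (crop 270,190). I'll move aside and re-measure the cans.

```bash
for i in 1 2 3 4 5; do python3 -m inch '[0.485,0.68,0,0,0,0,0.485,0.68,0,0,0,0,0.485,0.68,0,0,0,0]' 87 |egrep 'ft_'; done; cat > cans.py <<'E'
from h import *
camera("top")
for d in cut_out("top","can1"):
    c=rect(d["region"]);b=cv2.minAreaRect(w("top",c,.02)[:,:2].astype(np.float32)*1000)
    print(round(d["conf"],2),[round(x) for x in d["bbox"]],np.round(b[0]),np.round(b[1]),round(b[2]),end=" ")
    if 1500<b[1][0]*b[1][1]<12000 and d["conf"]>.3: print(np.round(fit(CAN,{"top":d["region"].astype(float)},[b[0][0]/1e3,b[0][1]/1e3,0],0,(.02,.02,.6))[0],3))
    else: print()
o=get_obs();print(o["time"],o["position"],o["q"])
E
python3 cans.py
```

```text
ft_force: [-0.2, 0.5, 0.0]
ft_force: [-0.8, -0.0, 0.6]
ft_force: [-0.8, -0.3, 0.6]
ft_force: [-0.9, -0.1, -0.9]
ft_force: [-0.2, -0.1, -0.6]
0.81 [176, 223, 199, 258] [450. 379.] [ 61. 115.] 90 [ 0.45   0.381 -0.003]
0.5 [368, 238, 384, 274] [ 393. -159.] [45. 44.] 8 [ 0.426 -0.155  0.137]
22.2667 [ 0.43498164 -0.04893516  0.24300916] [-3.67804222e-01  2.78727170e-01  1.88321113e+00 -1.09266543e-03
  9.79421448e-01 -1.36898702e+00]
```

```bash
for i in 1 2 3; do python3 -m inch '[0.485,0.68,0,0,0,0,0.485,0.68,0,0,0,0,0.485,0.68,0,0,0,0]' 87 |egrep 'ft_'; done; python3 cans.py
```

```text
ft_force: [0.3, 0.8, -0.5]
ft_force: [1.1, -1.3, -0.2]
ft_force: [0.1, -1.0, -0.1]
0.75 [177, 222, 200, 261] [449. 379.] [115.  57.] 1 [ 0.45   0.381 -0.027]
0.65 [359, 235, 385, 273] [ 427. -148.] [115.  58.] 7 [ 0.427 -0.148  0.122]
0.25 [428, 198, 442, 209] [ 568. -323.] [45. 30.] 45 
23.1167 [0.4258916  0.15082559 0.24328063] [ 9.29782015e-02  2.97322644e-01  1.85180570e+00 -1.54879344e-03
  9.91885361e-01 -9.07382081e-01]
```

Can B was knocked and is now at (0.427,-0.148). Can A is unchanged at (0.450,0.380). I'll take A first.

```bash
python3 - <<'E'
from h import *
print(tool([.450,.380,.245],1.56))
E
```

```text
(array([ 1.291,  2.575, -0.025]), array([-0.001,  0.001, -0.356]))
```

```bash
for i in 1 2 3; do python3 -m inch '[0.43,0.858,0,0,0,0,0.43,0.858,0,0,0,0,0.43,0.858,0,0,0,0]' 87 |egrep 'ft_'; done; python3 -m inch '[0,0,0,0,0,-0.356,0,0,0,0,0,-0.356,0,0,0,0,0,-0.356,0,0,0,0,0,-0.356,0,0,0,0,0,-0.356,0,0,0,0,0,-0.356]'; python3 - <<'E'
from h import *
print(tool([.450,.380,.027],1.56))
E
```

```text
ft_force: [1.2, -1.2, 0.2]
ft_force: [-0.2, 0.1, 0.8]
ft_force: [0.4, 1.0, 0.9]
time: 24.37
position: [0.4503, 0.3782, 0.2432]
tool_rot: [0.006, 1.0, -0.001, -0.0]
ft_force: [-0.1, -1.0, 0.3]
grip_width: 0.0867
grip_force: 0.0
(array([0.004, 0.027, 2.702]), array([-0.001, -0.   , -0.001]))
```

```bash
for i in 1 2; do python3 -m inch '[0,0.01,0.5,0,0,0,0,0.01,0.95,0,0,0,0,0.01,0.95,0,0,0]'|egrep 'ft_';done; python3 -m inch '[0,0,0.2,0,0,0,0,0,0.4,0,0,0,0,0,0.6,0,0,0,0,0,0.75,0,0,0,0,0,0.79,0,0,0,0,0,0.79,0,0,0]'|egrep 'ft_|pos'
python3 -m inch '[0,0,0,0,0,0,0,0,0,0,0,0,0,0,0,0,0,0,0,0,0,0,0,0,0,0,0,0,0,0,0,0,0,0,0,0,0,0,0,0,0,0,0,0,0,0,0,0,0,0,0,0,0,0]' 20 20
python3 -m inch '[0,0,-0.5,0,0,0,0,0,-1,0,0,0,0,0,-1,0,0,0]'|egrep 'grip'; python3 - <<'E'
from h import *
print(tool([.620,.266,.12],1.57-.042))
E
```

```text
ft_force: [-1.3, -1.3, -0.3]
ft_force: [-0.8, -0.2, -0.2]
position: [0.4497, 0.3823, 0.029]
ft_force: [0.3, 0.2, 0.2]
time: 26.12
position: [0.4491, 0.3824, 0.0284]
tool_rot: [0.006, 1.0, -0.0, -0.0]
ft_force: [0.6, -1.2, 1.3]
grip_width: 0.0459
grip_force: 20.0
grip_width: 0.0457
grip_force: 20.0
(array([-2.106, -1.462, -0.062]), array([0.004, 0.006, 0.02 ]))
```

```bash
for i in 1 2 3; do python3 -m inch '[-0.35,-0.243,0,0,0,0,-0.702,-0.487,0,0,0,0,-0.702,-0.487,0,0,0,0]'|egrep 'ft_'; done; python3 -m inch '[0,0,0,0,0,0.02,0,0,0,0,0,0.02,0,0,0,0,0,0.02]'; python3 - <<'E'
from h import *
print(tool([.620,.266,.0355],1.57-.042))
E
```

```text
ft_force: [1.2, 0.6, -0.3]
ft_force: [0.1, -0.1, 0.0]
ft_force: [1.8, 0.4, -0.0]
time: 27.37
position: [0.6156, 0.2638, 0.1079]
tool_rot: [0.021, 1.0, -0.0, -0.0]
ft_force: [0.5, 0.2, 0.8]
grip_width: 0.0459
grip_force: 20.0
(array([-0.054,  0.03 ,  0.905]), array([-0.   , -0.001,  0.   ]))
```

```bash
python3 -m inch '[-0.05,0.03,0.2,0,0,0,-0.05,0.03,0.4,0,0,0,-0.05,0.03,0.6,0,0,0,-0.05,0.03,0.8,0,0,0,-0.05,0.03,0.87,0,0,0,-0.05,0.03,0.9,0,0,0,-0.05,0.03,0.91,0,0,0]'|egrep 'ft_|pos'
python3 -m inch '[0,0,0.015,0,0,0,0,0,0.015,0,0,0,0,0,0.015,0,0,0]'|egrep 'ft_|pos'
python3 -m inch '[0,0,0,0,0,0,0,0,0,0,0,0,0,0,0,0,0,0,0,0,0,0,0,0,0,0,0,0,0,0,0,0,0,0,0,0]' 65|egrep 'ft_|grip_w'
python3 -m inch '[0,0,-0.3,0,0,0,0,0,-1,0,0,0,0,0,-1,0,0,0]'|egrep 'ft_'
for i in 1 2; do python3 -m inch '[0,0,-0.5,0,0,0,0,0,-0.8,0,0,0,0,0,-0.8,0,0,0]'|egrep 'ft_';done;python3 - <<'E'
from h import *
print(tool([.45,.1,.245]),tool([.427,-.148,.245],1.57+.122))
E
```

```text
position: [0.62, 0.2663, 0.0353]
ft_force: [-0.2, -0.4, 0.0]
position: [0.621, 0.2661, 0.0353]
ft_force: [-0.2, 0.7, -0.1]
ft_force: [-0.3, -0.3, -0.3]
grip_width: 0.0642
ft_force: [0.7, 0.8, 0.5]
ft_force: [0.9, -0.4, 1.0]
ft_force: [1.0, 0.4, 0.6]
(array([ 2.077, -2.175,  0.011]), array([0., 0., 0.])) (array([ 2.232, -5.285, -0.   ]), array([ 0.001,  0.007, -0.104]))
```

```bash
for i in 1 2 3; do python3 -m inch '[0.692,-0.725,0,0,0,0,0.692,-0.725,0,0,0,0,0.692,-0.725,0,0,0,0]' 87|egrep 'ft_'; done; python3 cans.py; python3 - <<'E'
from h import *
im=camera("top");camera("scene")
cv2.imwrite("pics/t4.png",cv2.resize(cv2.cvtColor(im[140:300,180:440],cv2.COLOR_RGB2BGR),None,fx=3,fy=3,interpolation=2))
a=np.linspace(0,2*np.pi,24)
cyl=lambda r,z0,z1:np.array([[r*np.cos(t),r*np.sin(t),z] for t in a for z in(z0,z1)])
B=[cyl(.023,0,.04),cyl(.02,.04,.066),box(-.011,.011,-.018,.018,.066,.138)]
for d in cut_out("top","brush"):
    b=d["bbox"]
    if d["conf"]>.3 and b[0]<440: print(d["conf"],b,fit(B,{"top":d["region"].astype(float)},[.43,-.25,.5],0,(.02,.02,.6)))
E
```

```text
ft_force: [-1.5, 0.2, -0.7]
ft_force: [-0.7, 0.1, -0.1]
ft_force: [-0.5, 0.6, 0.7]
0.66 [443, 231, 472, 255] [ 457. -397.] [43. 82.] 17 [ 0.457 -0.395 -1.173]
0.64 [357, 234, 387, 277] [ 427. -147.] [115.  56.] 7 [ 0.428 -0.148  0.137]
30.3 [0.44606602 0.09871438 0.24190613] [-2.78067081e-02  3.06712086e-01  1.84140875e+00  3.29180540e-04
  9.94618292e-01 -1.55346906e+00]
0.51 [407.6, 236.9, 433.7, 257.2] (array([ 0.44755216, -0.27868994,  0.25926452]), np.float64(0.07882882882882883))
```

View pics/t4.png

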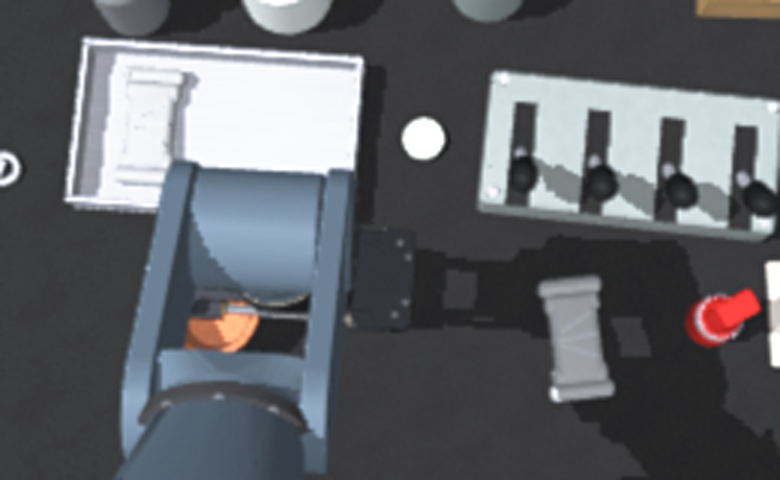

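Can A lies flat in the tray (crop 152,125). Can B is at crop (577,338), and the nearest red brush at crop (715,320), 0.13 m to its right. The gripper body has about 15 mm clearance there, so I'll bias the grasp slightly left and near.

```bash
python3 - <<'E'
from h import *
print(tool([.413,-.143,.245],1.57+.13))
E
```

```text
(array([ 0.313, -3.049, -0.034]), array([ 0.   ,  0.001, -0.109]))
```

```bash
for i in 1 2 3 4; do python3 -m inch '[0.078,-0.762,0,0,0,0,0.078,-0.762,0,0,0,0,0.078,-0.762,0,0,0,0]' 87|egrep 'ft_'; done;  python3 -m inch '[0,0,0,0,0,-0.109,0,0,0,0,0,-0.109,0,0,0,0,0,-0.109,0,0,0,0,0,-0.109]'; python3 - <<'E'
from h import *
print(tool([.413,-.143,.027],1.57+.13))
E
```

```text
ft_force: [-0.0, -0.2, 0.2]
ft_force: [0.3, 0.5, 0.2]
ft_force: [1.0, 0.7, 0.2]
ft_force: [0.2, 0.3, 0.3]
time: 31.78
position: [0.412, -0.1419, 0.2422]
tool_rot: [-0.064, 0.998, 0.001, 0.0]
ft_force: [-0.0, -0.1, -0.5]
grip_width: 0.0869
grip_force: 0.0
(array([-0.01 , -0.018,  2.69 ]), array([ 0.001,  0.   , -0.001]))
```

```bash
for i in 1 2; do python3 -m inch '[0,0,0.5,0,0,0,0,0,0.95,0,0,0,0,0,0.95,0,0,0]'|egrep 'ft_';done; python3 -m inch '[0,0,0.2,0,0,0,0,0,0.4,0,0,0,0,0,0.6,0,0,0,0,0,0.75,0,0,0,0,0,0.78,0,0,0,0,0,0.78,0,0,0]'|egrep 'ft_|pos'
python3 -m inch '[0,0,0,0,0,0,0,0,0,0,0,0,0,0,0,0,0,0,0,0,0,0,0,0,0,0,0,0,0,0,0,0,0,0,0,0,0,0,0,0,0,0,0,0,0,0,0,0,0,0,0,0,0,0]' 20 20
for i in 1 2; do python3 -m inch '[0,0,-0.5,0,0,0,0,0,-1,0,0,0,0,0,-1,0,0,0]'|egrep 'grip'; done; python3 - <<'E'
from h import *
print(np.round(toolz(),3),tool([.599,.136,.188],1.57-.042))
E
```

```text
ft_force: [-0.3, 0.6, -0.3]
ft_force: [-1.0, 1.2, 0.2]
position: [0.4126, -0.1437, 0.0295]
ft_force: [-0.2, -1.2, -0.4]
time: 33.53
position: [0.4117, -0.1435, 0.028]
tool_rot: [-0.064, 0.998, -0.0, 0.0]
ft_force: [0.3, -1.3, 2.2]
grip_width: 0.0457
grip_force: 19.9
grip_width: 0.0461
grip_force: 19.9
grip_width: 0.046
grip_force: 19.9
[[-0.992 -0.128  0.009]
 [-0.128  0.992 -0.006]
 [-0.008 -0.007 -1.   ]] (array([-2.739,  3.188,  0.058]), array([-0.004,  0.005,  0.109]))
```

```bash
for i in 1 2 3 4 5; do python3 -m inch '[-0.27,0.32,0,0,0,0,-0.548,0.638,0,0,0,0,-0.548,0.638,0,0,0,0]'|egrep 'ft_'; done; python3 -m inch '[0,0,0,0,0,0.109,0,0,0,0,0,0.109,0,0,0,0,0,0.109,0,0,0,0,0,0.109]'; python3 - <<'E'
from h import *
print(tool([.599,.136,.035],1.57-.042))
E
```

```text
ft_force: [0.9, -0.4, -1.2]
ft_force: [0.6, -0.1, 0.8]
ft_force: [0.8, -0.7, -0.7]
ft_force: [1.5, 0.5, -1.5]
ft_force: [0.8, -0.5, -0.1]
time: 35.62
position: [0.5954, 0.1365, 0.1873]
tool_rot: [0.021, 1.0, -0.0, -0.001]
ft_force: [-0.2, 0.1, 0.1]
grip_width: 0.0458
grip_force: 19.9
(array([-0.049, -0.003,  1.904]), array([-0.   , -0.001,  0.   ]))
```

```bash
python3 -m inch '[-0.045,0,0.5,0,0,0,-0.045,0,0.95,0,0,0,-0.045,0,0.95,0,0,0]'|egrep 'ft_'; python3 -m inch '[0,0,0.2,0,0,0,0,0,0.4,0,0,0,0,0,0.6,0,0,0,0,0,0.8,0,0,0,0,0,0.9,0,0,0,0,0,0.94,0,0,0,0,0,0.96,0,0,0]'|egrep 'ft_|pos'
python3 -m inch '[0,0,0,0,0,0,0,0,0,0,0,0,0,0,0,0,0,0,0,0,0,0,0,0,0,0,0,0,0,0,0,0,0,0,0,0]' 65|egrep 'ft_|grip_w'
python3 -m inch '[0,0,-0.3,0,0,0,0,0,-1,0,0,0,0,0,-1,0,0,0]'|egrep 'ft_'
for i in 1 2; do python3 -m inch '[0,0,-0.5,0,0,0,0,0,-1,0,0,0,0,0,-1,0,0,0]'|egrep 'ft_|pos';done;python3 - <<'E'
from h import *
c,s=np.cos(-.08),np.sin(-.08)
f=np.array([.602,-.197])
for i,y in enumerate((.105,.035,-.035,-.105)):
    L=np.array([-.015,y]);print(i+1,"pivot",np.round(f+[c*L[0]-s*y,s*L[0]+c*y],3))
print(tool([.42,.05,.3],1.57-.08))
E
```

```text
ft_force: [-1.4, 1.1, -1.8]
position: [0.6001, 0.1373, 0.0356]
ft_force: [-0.7, -0.5, -0.1]
ft_force: [-0.1, -0.1, -0.1]
grip_width: 0.0646
ft_force: [0.7, -0.2, 0.3]
position: [0.6049, 0.1381, 0.2035]
ft_force: [0.9, -0.3, 0.2]
position: [0.6044, 0.138, 0.2835]
ft_force: [1.4, 0.9, 0.6]
1 pivot [ 0.595 -0.091]
2 pivot [ 0.59  -0.161]
3 pivot [ 0.584 -0.231]
4 pivot [ 0.579 -0.3  ]
(array([ 2.253, -1.197, -0.244]), array([0.001, 0.01 , 0.024]))
```

Both cans are placed. I'll close the fingers, go in front of lever 1 and check the tray on the way.

```bash
python3 -m inch '[0,0,0,0,0,0.024,0,0,0,0,0,0.024]' 0 20|egrep 'grip_w'; python3 - <<'E'
from h import *
print(np.round(toolz(),3),tool([.490,-.083,.20]))
E
```

```text
grip_width: 0.0581
[[-0.997  0.081  0.002]
 [ 0.081  0.997  0.   ]
 [-0.002  0.    -1.   ]] (array([ 1.15 , -2.862,  0.948]), array([0., 0., 0.]))
```

```bash
for i in 1 2 3 4; do python3 -m inch '[0.287,-0.715,0,0,0,0,0.287,-0.715,0,0,0,0,0.287,-0.715,0,0,0,0]'|egrep 'ft_'; done; python3 -m inch '[0,0,0.4,0,0,0,0,0,0.9,0,0,0,0,0,0.9,0,0,0]'; python3 cans.py;  python3 - <<'E'
from h import *
im=camera("top")
cv2.imwrite("pics/t5.png",cv2.resize(cv2.cvtColor(im[140:300,180:480],cv2.COLOR_RGB2BGR),None,fx=2.66,fy=2.66,interpolation=2))
print(tool([.495,-.083,.157],1.57-.08))
E
```

```text
ft_force: [-0.4, 0.6, 1.2]
ft_force: [-0.7, -0.2, 0.0]
ft_force: [0.6, 0.2, 0.6]
ft_force: [-0.8, 0.1, -0.3]
time: 39.12
position: [0.4868, -0.0802, 0.1973]
tool_rot: [0.04, 0.999, 0.003, -0.006]
ft_force: [-1.5, -0.5, -0.3]
grip_width: 0.0003
grip_force: 0.0
0.69 [220, 162, 242, 201] [622. 268.] [ 57. 117.] 87 [ 0.623  0.269 -0.072]
0.56 [263, 169, 287, 205] [615. 139.] [ 59. 116.] 86 [ 0.616  0.138 -0.079]
39.2167 [ 0.4898793  -0.08159984  0.2021743 ] [-3.90880833e-01  4.19218700e-01  1.79242652e+00  8.79418236e-04
  9.33788696e-01 -1.88237724e+00]
(array([-0.05 , -0.005,  0.584]), array([0.   , 0.   , 0.001]))
```

View pics/t5.png

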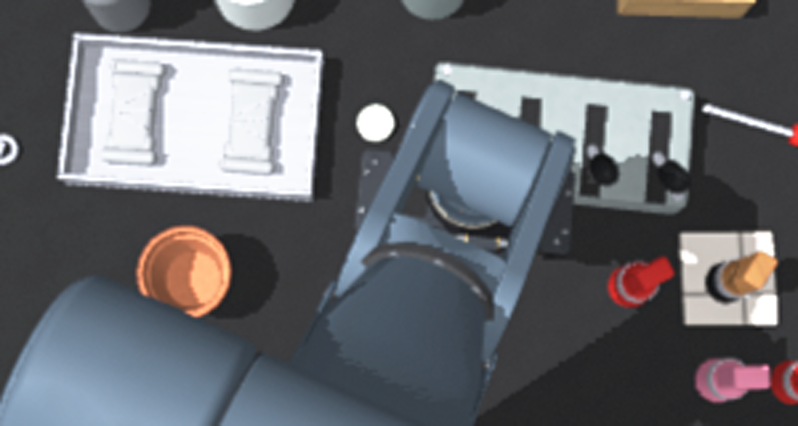

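Both cans lie in the tray (crop 135,112 and 253,120), and brush and pot are in place. Now probing lever 1.

```bash
python3 -m inch '[0,0,0.3,0,0,0,-0.05,0,0.56,0,0,0,-0.05,0,0.56,0,0,0]'|egrep 'ft_|pos'; python3 -m inch '[-0.15,0,0,0,0,0,-0.3,0,0,0,0,0,-0.3,0,0,0,0,0]'|egrep 'ft_|pos'; for i in 1 2 3; do python3 -m inch '[-0.04,0,0,0,0,0,-0.08,0,0,0,0,0,-0.08,0,0,0,0,0]'|egrep 'ft_|pos'; done
```

```text
position: [0.4946, -0.0829, 0.158]
ft_force: [-0.4, -0.1, 0.2]
position: [0.5222, -0.0862, 0.1612]
ft_force: [0.3, -0.3, 0.4]
position: [0.5248, -0.0858, 0.1593]
ft_force: [0.5, 0.5, -0.5]
position: [0.5311, -0.0865, 0.1584]
ft_force: [0.3, -0.1, -0.2]
position: [0.5359, -0.0867, 0.1581]
ft_force: [-3.7, -0.1, 1.0]
```

```bash
for i in 1 2; do python3 -m inch '[-0.03,0,0,0,0,0,-0.06,0,0,0,0,0,-0.06,0,0,0,0,0]'|egrep 'ft_|pos'; done
```

```text
position: [0.5414, -0.0872, 0.1582]
ft_force: [-3.4, -0.4, 1.8]
position: [0.547, -0.0877, 0.1584]
ft_force: [-3.2, -0.4, 2.8]
```

Lever 1 gives freely at 3 N, so I'll push it over.

```bash
python3 -m inch '[-0.1,0,0,0,0,0,-0.2,0,0,0,0,0,-0.3,0,0,0,0,0,-0.4,0,0,0,0,0,-0.5,0,0,0,0,0,-0.5,0,0,0,0,0]'|egrep 'ft_|pos'; for i in 1 2; do python3 -m inch '[-0.05,0,0,0,0,0,-0.1,0,0,0,0,0,-0.1,0,0,0,0,0]'|egrep 'ft_|pos'; done
```

```text
position: [0.5896, -0.0913, 0.1585]
ft_force: [1.1, 0.8, -0.4]
position: [0.5952, -0.0915, 0.158]
ft_force: [-1.5, 0.9, 0.0]
position: [0.603, -0.0921, 0.1579]
ft_force: [-2.4, -0.1, -0.3]
```

```bash
for i in 1 2 3; do python3 -m inch '[-0.03,0,0,0,0,0,-0.06,0,0,0,0,0,-0.06,0,0,0,0,0]'|egrep 'ft_|pos'; done
```

```text
position: [0.6063, -0.0922, 0.1578]
ft_force: [-4.9, -0.4, -0.6]
position: [0.6069, -0.0922, 0.1575]
ft_force: [-12.1, -1.6, 4.2]
position: [0.6075, -0.0922, 0.1574]
ft_force: [-20.5, -1.8, 11.9]
```

Lever 1 hit its end stop at the predicted place. Next is lever 2, 70 mm to the right.

```bash
python3 -m inch '[0.3,0,0,0,0,0,0.75,0,0,0,0,0,0.75,0,0,0,0,0]'|egrep 'ft_'; python3 -m inch '[0.4,0,0,0,0,0,0.8,0,0,0,0,0,0.8,0,0,0,0,0]'|egrep 'ft_|pos'; python3 -m inch '[0,-0.4,0,0,0,0,0,-0.875,0,0,0,0,0,-0.875,0,0,0,0]'|egrep 'ft_|pos'; python3 -m inch '[-0.15,0,0,0,0,0,-0.3,0,0,0,0,0,-0.4,0,0,0,0,0,-0.4,0,0,0,0,0]'|egrep 'ft_|pos'; for i in 1 2 3; do python3 -m inch '[-0.03,0,0,0,0,0,-0.06,0,0,0,0,0,-0.06,0,0,0,0,0]'|egrep 'ft_|pos'; done
```

```text
ft_force: [-1.4, 0.7, -0.7]
position: [0.4872, -0.0811, 0.158]
ft_force: [-1.5, 0.2, 0.5]
position: [0.4913, -0.1598, 0.1597]
ft_force: [-0.0, -0.3, 0.7]
position: [0.5227, -0.1566, 0.159]
ft_force: [0.8, -0.2, 0.1]
position: [0.5244, -0.1558, 0.1584]
ft_force: [0.2, -0.6, 0.7]
position: [0.5278, -0.1561, 0.1582]
ft_force: [-3.8, -0.7, 1.8]
position: [0.5309, -0.1564, 0.1579]
ft_force: [-7.2, -1.6, 4.0]
```

```bash
for i in 1 2; do python3 -m inch '[-0.02,0,0,0,0,0,-0.05,0,0,0,0,0,-0.05,0,0,0,0,0]'|egrep 'ft_|pos'; done
```

```text
position: [0.5311, -0.1563, 0.1578]
ft_force: [-15.5, -4.0, 9.9]
position: [0.5313, -0.1563, 0.1578]
ft_force: [-23.8, -4.3, 15.4]
```

Lever 2 is blocked: it stopped dead at 0.531. On to lever 3.

```bash
python3 -m inch '[0.3,0,0,0,0,0,0.6,0,0,0,0,0,0.6,0,0,0,0,0]'|egrep 'ft_'; python3 -m inch '[0,-0.4,0,0,0,0,0,-0.875,0,0,0,0,0,-0.875,0,0,0,0]'|egrep 'ft_|pos'; python3 -m inch '[-0.15,0,0,0,0,0,-0.3,0,0,0,0,0,-0.32,0,0,0,0,0,-0.32,0,0,0,0,0]'|egrep 'ft_|pos'; for i in 1 2 3 4; do python3 -m inch '[-0.03,0,0,0,0,0,-0.06,0,0,0,0,0,-0.06,0,0,0,0,0]'|egrep 'ft_|pos'; done
```

```text
ft_force: [-1.2, 0.4, -0.3]
position: [0.491, -0.2305, 0.1592]
ft_force: [0.6, -0.6, 0.6]
position: [0.515, -0.2258, 0.1583]
ft_force: [-0.1, -0.7, -0.2]
position: [0.5187, -0.2256, 0.1583]
ft_force: [0.7, 0.2, -0.2]
position: [0.5216, -0.2258, 0.1583]
ft_force: [-4.4, 0.6, 3.0]
position: [0.5251, -0.2261, 0.1581]
ft_force: [-7.9, -1.3, 3.8]
position: [0.5254, -0.2261, 0.158]
ft_force: [-17.5, -3.1, 11.1]
```

Lever 3 is blocked too. Lever 4, with a shorter retreat to stay clear of the red brush.

```bash
python3 -m inch '[0.3,0,0,0,0,0,0.4,0,0,0,0,0,0.4,0,0,0,0,0]'|egrep 'ft_|pos'; python3 -m inch '[0,-0.4,0,0,0,0,0,-0.875,0,0,0,0,0,-0.875,0,0,0,0]'|egrep 'ft_|pos'; python3 -m inch '[-0.1,0,0,0,0,0,-0.16,0,0,0,0,0,-0.16,0,0,0,0,0]'|egrep 'ft_|pos'; for i in 1 2 3 4; do python3 -m inch '[-0.03,0,0,0,0,0,-0.06,0,0,0,0,0,-0.06,0,0,0,0,0]'|egrep 'ft_|pos'; done
```

```text
position: [0.4993, -0.2237, 0.1582]
ft_force: [-0.2, 0.1, -0.9]
position: [0.4982, -0.3018, 0.1593]
ft_force: [0.2, 0.1, 0.1]
position: [0.51, -0.2947, 0.1583]
ft_force: [0.5, 0.1, 0.9]
position: [0.5133, -0.2946, 0.1582]
ft_force: [-0.7, 0.1, -0.4]
position: [0.5166, -0.2954, 0.1583]
ft_force: [-2.9, -0.2, 2.1]
position: [0.5208, -0.2961, 0.1585]
ft_force: [-6.1, -0.5, 3.8]
position: [0.5254, -0.2967, 0.1588]
ft_force: [-6.9, -0.5, 4.7]
```

```bash
python3 -m inch '[-0.04,0,0,0,0,0,-0.08,0,0,0,0,0,-0.08,0,0,0,0,0]'|egrep 'ft_|pos'; python3 -m inch '[-0.08,0,0,0,0,0,-0.16,0,0,0,0,0,-0.16,0,0,0,0,0]'|egrep 'ft_|pos'
```

```text
position: [0.5338, -0.2975, 0.1588]
ft_force: [-2.9, -1.4, 2.3]
position: [0.5479, -0.2987, 0.1586]
ft_force: [-0.6, -0.3, 0.6]
```

Lever 4 is free. Pushing it over to its stop, expected near x ≈ 0.591.

```bash
python3 -m inch '[-0.1,0,0,0,0,0,-0.2,0,0,0,0,0,-0.3,0,0,0,0,0,-0.4,0,0,0,0,0,-0.4,0,0,0,0,0]'|egrep 'ft_|pos'; for i in 1 2 3; do python3 -m inch '[-0.04,0,0,0,0,0,-0.08,0,0,0,0,0,-0.08,0,0,0,0,0]'|egrep 'ft_|pos'; done
```

```text
position: [0.5807, -0.3011, 0.1581]
ft_force: [0.3, -0.3, 0.3]
position: [0.5849, -0.3011, 0.1577]
ft_force: [-2.5, 0.1, 0.1]
position: [0.5891, -0.3013, 0.1575]
ft_force: [-7.0, -0.4, 0.6]
position: [0.5899, -0.3013, 0.1572]
ft_force: [-18.2, -1.2, 6.7]
```

Lever 4 is at its stop. Back to lever 3.

```bash
python3 -m inch '[0.3,0,0,0,0,0,0.6,0,0,0,0,0,0.6,0,0,0,0,0]'|egrep 'ft_'; python3 -m inch '[0.3,0,0,0,0,0,0.62,0,0,0,0,0,0.62,0,0,0,0,0]'|egrep 'ft_|pos'; python3 -m inch '[0,0.4,0,0,0,0,0,0.875,0,0,0,0,0,0.875,0,0,0,0]'|egrep 'ft_|pos'; python3 -m inch '[-0.1,0,0,0,0,0,-0.2,0,0,0,0,0,-0.2,0,0,0,0,0]'|egrep 'ft_|pos'; for i in 1 2 3 4; do python3 -m inch '[-0.03,0,0,0,0,0,-0.06,0,0,0,0,0,-0.06,0,0,0,0,0]'|egrep 'ft_|pos'; done
```

```text
ft_force: [-0.7, 1.2, 0.1]
position: [0.4973, -0.2932, 0.1583]
ft_force: [-0.0, 1.0, 0.6]
position: [0.5062, -0.2191, 0.1584]
ft_force: [-1.4, 1.2, 0.0]
position: [0.5247, -0.2276, 0.1588]
ft_force: [0.2, 0.2, 1.0]
position: [0.5255, -0.2273, 0.1581]
ft_force: [-4.1, -0.4, 1.7]
position: [0.529, -0.227, 0.1583]
ft_force: [-8.1, -0.8, 4.4]
position: [0.5353, -0.2276, 0.1585]
ft_force: [-4.2, 0.9, 3.2]
position: [0.5416, -0.2281, 0.1584]
ft_force: [-3.4, 0.1, 3.2]
```

Lever 3 is free now. Pushing it to its stop, expected near x ≈ 0.596.

```bash
python3 -m inch '[-0.1,0,0,0,0,0,-0.2,0,0,0,0,0,-0.3,0,0,0,0,0,-0.4,0,0,0,0,0,-0.5,0,0,0,0,0,-0.5,0,0,0,0,0]'|egrep 'ft_|pos'; for i in 1 2 3 4; do python3 -m inch '[-0.04,0,0,0,0,0,-0.07,0,0,0,0,0,-0.07,0,0,0,0,0]'|egrep 'ft_|pos'; done
```

```text
position: [0.5835, -0.2314, 0.1583]
ft_force: [1.1, 0.1, -0.4]
position: [0.5865, -0.2312, 0.1579]
ft_force: [-0.9, -0.3, 0.5]
position: [0.592, -0.2315, 0.1579]
ft_force: [-2.4, -0.4, -1.1]
position: [0.595, -0.2316, 0.1577]
ft_force: [-8.0, -0.5, 0.6]
position: [0.5958, -0.2317, 0.1575]
ft_force: [-16.6, -1.1, 7.7]
```

```bash
python3 -m inch '[0.3,0,0,0,0,0,0.6,0,0,0,0,0,0.6,0,0,0,0,0]'|egrep 'ft_'; python3 -m inch '[0.3,0,0,0,0,0,0.62,0,0,0,0,0,0.62,0,0,0,0,0]'|egrep 'ft_|pos'; python3 -m inch '[0,0.4,0,0,0,0,0,0.875,0,0,0,0,0,0.875,0,0,0,0]'|egrep 'ft_|pos'; python3 -m inch '[-0.1,0,0,0,0,0,-0.2,0,0,0,0,0,-0.2,0,0,0,0,0]'|egrep 'ft_|pos'; for i in 1 2 3 4; do python3 -m inch '[-0.03,0,0,0,0,0,-0.06,0,0,0,0,0,-0.06,0,0,0,0,0]'|egrep 'ft_|pos'; done
```

```text
ft_force: [-1.4, 0.7, -0.5]
position: [0.5029, -0.2234, 0.1583]
ft_force: [-0.9, 1.9, -0.0]
position: [0.5123, -0.1498, 0.1587]
ft_force: [-0.3, 0.7, -0.1]
position: [0.5308, -0.1579, 0.1589]
ft_force: [0.3, -1.1, 0.1]
position: [0.5319, -0.1574, 0.1581]
ft_force: [-1.9, -1.1, 0.7]
position: [0.537, -0.1573, 0.1584]
ft_force: [-2.8, -1.1, 1.9]
position: [0.5425, -0.1577, 0.1585]
ft_force: [-2.2, -0.2, 2.4]
position: [0.5475, -0.158, 0.1584]
ft_force: [-2.3, -1.1, 2.1]
```

Lever 2 is free. Pushing it to its stop, expected near x ≈ 0.602.

```bash
python3 -m inch '[-0.1,0,0,0,0,0,-0.2,0,0,0,0,0,-0.3,0,0,0,0,0,-0.4,0,0,0,0,0,-0.5,0,0,0,0,0,-0.5,0,0,0,0,0]'|egrep 'ft_|pos'; for i in 1 2 3 4; do python3 -m inch '[-0.04,0,0,0,0,0,-0.07,0,0,0,0,0,-0.07,0,0,0,0,0]'|egrep 'ft_|pos'; done
```

```text
position: [0.5894, -0.1615, 0.1583]
ft_force: [0.4, -0.6, 0.3]
position: [0.5921, -0.1613, 0.1579]
ft_force: [-1.7, -0.8, -0.5]
position: [0.5976, -0.1618, 0.1579]
ft_force: [-2.7, -0.3, -0.8]
position: [0.6008, -0.1619, 0.1577]
ft_force: [-7.8, -0.3, 1.4]
position: [0.6015, -0.1619, 0.1575]
ft_force: [-17.5, -1.4, 7.5]
```

All four are at their stops. Retreat, move clear and check everything.

```bash
python3 -m inch '[0.3,0,0,0,0,0,0.6,0,0,0,0,0,0.6,0,0,0,0,0]'|egrep 'ft_'; python3 -m inch '[0.3,0,0,0,0,0,0.7,0,0,0,0,0,0.7,0,0,0,0,0]'|egrep 'ft_|pos'; for i in 1 2; do python3 -m inch '[0,0,-0.5,0,0,0,0,0,-0.9,0,0,0,0,0,-0.9,0,0,0]'|egrep 'ft_'; done; for i in 1 2 3 4 5; do python3 -m inch '[0.15,0.9,0,0,0,0,0.15,0.9,0,0,0,0,0.15,0.9,0,0,0,0]'|egrep 'ft_'; done; python3 -m inch '[0,0,0,0,0,0,0,0,0,0,0,0]'; python3 cans.py; python3 - <<'E'
from h import *
for n,s in(("top",np.s_[140:300,180:520]),("scene",np.s_[110:270,190:470])):
    im=camera(n);cv2.imwrite(f"pics/{n}9.png",cv2.resize(cv2.cvtColor(im[s],cv2.COLOR_RGB2BGR),None,fx=2.3 if n=="top" else 2.8,fy=2.3 if n=="top" else 2.8,interpolation=2))
E
```

```text
ft_force: [-1.3, 0.6, 0.1]
position: [0.5004, -0.1524, 0.158]
ft_force: [-0.9, 0.6, 0.4]
ft_force: [0.3, -0.0, 0.7]
ft_force: [2.3, -0.6, 0.6]
ft_force: [0.4, 0.1, -0.9]
ft_force: [-0.5, -1.3, 0.0]
ft_force: [0.2, 0.1, -0.5]
ft_force: [0.4, 0.0, -0.3]
ft_force: [0.1, 0.5, 0.3]
time: 59.77
position: [0.4752, 0.2084, 0.3022]
tool_rot: [0.04, 0.999, -0.0, 0.001]
ft_force: [0.0, 0.3, -0.5]
grip_width: 0.0006
grip_force: 0.0
0.59 [264, 166, 286, 206] [615. 136.] [ 59. 117.] 89 [ 0.617  0.138 -0.042]
0.52 [209, 117, 239, 155] [765. 303.] [118.  69.] 32 [0.77  0.303 0.505]
0.47 [222, 165, 245, 182] [663. 255.] [75. 44.] 43 [0.657 0.248 0.657]
59.8667 [0.47495098 0.20787367 0.30225994] [ 1.97130500e-01  3.14850068e-01  1.62455904e+00 -6.59627279e-04
  1.20182569e+00 -1.29127539e+00]
```

View pics/top9.png

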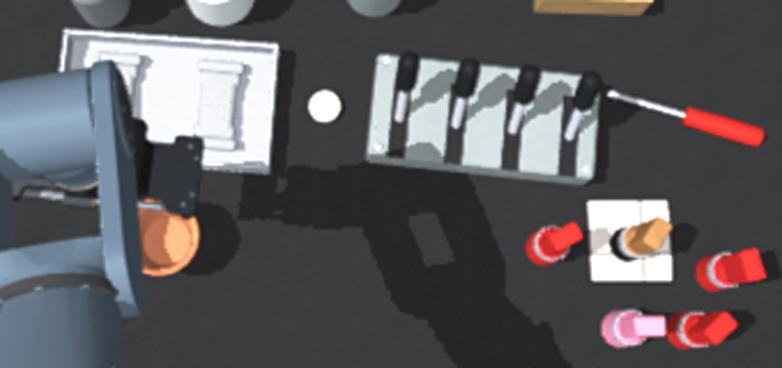

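View pics/scene9.png

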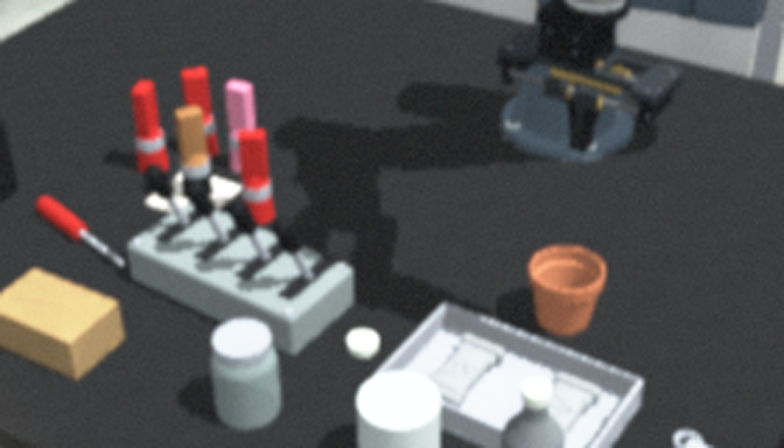

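The top view shows all four grips on the far side ((407,65) to (590,85) in the crop), the brush upright on the tile and both cans in the tray. The scene view agrees, with the pot (566,290) and the bystanders in place.

```bash
python3 -c "from rig import hand_in;print(hand_in())"
```

```text
the job is handed in; nothing more can be done
None
```

I handed the job in at about 60 s on the robot's clock: the brush was dipped, dabbed and stood back on its tile, both cans that were present lie in the feed tray, and all four levers are thrown fully over (freed in the order 1, 4, 3, 2).

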